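# Right the fallen bottle and row up the bottles on a tilt tray

## Robot

A 7-joint arm with a two-finger parallel gripper is mounted at the origin on a cart in front of the work surface, level with it; the furniture and walls round the work are solid. World frame = base frame: x ahead of the robot, y to its left, z up, the work surface at z = 0. Lengths are in mm, angles in rad, forces in N, time in s.
With the tool pointing down it reaches from about 400 to 850 mm from the base axis. Payload 6.9 kg.
Tool frame: the origin (TCP) lies midway between the tips of the shut fingers; the grasp point (between the pads) lies 19 mm behind it (arm.grip_point_offset is the distance from the TCP to the grasp point, in mm); z points along the fingers, y is the line along which they close (so a half turn about z gives the same grasp; the last joint's range is limited). The gripper opens to 85 mm and grips with 20 to 120 N. Pads are 22 mm wide; open, the fingers measure 114 mm over their backs; the gripper's body (76 mm by 85 mm) begins 54 mm behind the grasp point. The pads swing forward as they close: fully open they stand 13 mm farther back than shut.
Start: joints at [1.321, 0.507, -0.238, 1.5, 0.126, 1.149, -0.155], TCP at [217.097, -586.072, 231.275] pointing down, gripper open.
Joint ranges: [-3.08, 3.08], [-0.24, 2.05], [-1.43, 1.35], [0, 2.5], [-1.52, 4.66], [0.17, 1.96], [-2.89, 2.89]. Speed limits (rad/s): [2.39, 2.39, 3.14, 3.14, 3.14, 3.14, 3.14].

## Interface

Orientations are given as a 3x3 rotation matrix whose columns are the frame's x, y, z axes.
In Python, from workcell import arm gives the robot as it stands.
- The arm moves only by the shell command python3 -m pendant 'ROWS' [OPENING] [FORCE]. ROWS is JSON, a list of rows, each an object of numbers: "dx", "dy", "dz": the shift along the tool's x, y, z in mm; "spin": the turn about the tool's z in degrees. A call has 1 to 12 rows; each row shifts and turns the commanded pose from where the row before left it, along the tool's axes as they then stand; what a row does not reach is not made up. A row lasts 1/8 s, in which the tool goes at most 62.5 mm and 10.7 degrees, less where a joint would pass 70% of its speed; a pose out of reach is approached as far as the arm can. A call with a gripper value outside its range is refused whole. OPENING is the finger opening in mm, from 0 to 85.4, set as the call begins (- or left out, the last holds). The fingers move at their own pace and stop on an object; FORCE is the grip in N (left out, the last holds). Time passes only in rows, so rows that do not move let the fingers close. It gives the time, the measured TCP pose, the force, the opening and the grip force at its end, in the units of the state.
- arm.observe(): the state, without advancing time (a new reading comes with each control period).
- arm.snapshot(name): name is "side" or "top" or "wrist"; returns (picture, depth): 480x640x3 uint8, red, green, blue; 480x640 float32, mm along the optical axis (not along the pixel's ray), 0 where there is no reading.
- arm.camera_model(name): a dict with "vertical_fov" (degrees; the focal length in pixels is half the picture's height over the tangent of half this angle, whatever the lens; pixels are square), "cx", "cy" (the principal point, pixels), "world_to_cam" (4x4, takes a point from world to camera coordinates). Camera axes: x right, y down, z forward; pixel columns grow to the right and rows downward; lengths in mm; the calibration is good to about 2 mm. The wrist camera is an equidistant fisheye: a pixel r from the principal point sees the ray r / f radians off the axis. A picture is of the moment at which its call begins: read the wrist's pose just before it. camera_model takes no time and is no camera call; for the wrist camera it gives the pose at the moment of the call.
- arm.sign_off(): hands the job in; it is judged then, once.
Trained networks look in the newest picture that a camera, given by its name, has taken for a name from the list of things; names that differ only in an ending like _2 or _b are one class to them, and where a whole thing is asked for, a point or a joint stands for the part that bears it (a point fixed in the world has none). Each returns a list of dicts, best first, with "conf" (0 to 1); they miss things now and then, are a little off and sometimes report something else, mostly with a low value. They report only what shows in the picture. A call takes as long as a camera call. They do not tell look-alikes from the thing itself.
- arm.recognise(thing, camera): "at" ([x, y, z] in mm, in world coordinates, good to about 4 mm: the middle of the surface that is visible of it).
The state is a dict: "clock": time; "q": joint angles; "qd": joint speeds; "joint_efforts": joint torques, N m; "tool_pos": TCP position; "eef_rot": TCP orientation; "contact_force": force on the tool from outside, world axes, zero at the start; "wrist_torque": the same for the moment, N m; "grip_width": finger opening in mm; "grip_force": force on a finger pad.
Only numpy, scipy, OpenCV 4.12 (cv2) and the standard library are available. Lean on these libraries where they do the work, as an engineer would, in place of code of your own. Each camera call takes 0.05 s, during which the arm holds its last target. There are 200 camera calls.

## Task

Stand the fallen amber bottle up on the bench and let go of it, then take it again and stand it in the free gap of the white-floored tilt tray, behind the blue line like the two small bottles. Then lift the tray by its handle so that all three bottles slide up against the tall fence into one row, and lower the tray gently flat again, leaving every bottle upright. Do not touch the small bottles with the robot, and leave the beaker, crucible and timer where they are.

Things in the scene. Friction and masses are not known exactly. Their poses are not given: they have to be found in the camera images.
- tray (a joint): Tilt of the tray, rad: 0 flat, grows as the handle is lifted, stop at 0.45. No latch and little friction: the tray falls back if let go; lifting takes about 4 to 6 N at the handle. Bottles start to slide on the slippery white floor (friction about 0.17) between 0.14 and 0.22 rad and would topple only beyond about 0.5.
- hinge (a point): Middle of the tray's hinge axis, which is horizontal along this point's y, parallel to the fence: 5 mm beyond the fence face and 4 mm below floor level. Axes as the fence point's.
- fence (a point): Foot of the inner face of the tall aluminium fence, mid-length, at floor level (16 mm above the bench when flat). Axes turn with the tray: x from the handle towards the fence, y along it, z up. Floor inside: x -140 to 0, y -110 to 110 mm. Fence 85 mm high, the other three walls 24 mm.
- line (a point): Middle of the thin blue line across the white floor, parallel to the fence and 50 mm from its face; behind the line means on the handle side of it (towards -x). Axes as the fence point's.
- handle (a point): Middle of the handle, a round bar along this point's y on the -x side of the tray: black sleeve 15 mm thick, 70 mm long, on a 12 mm steel bar bent down to the tray at both ends. When flat its centre is 87 mm above the bench, 45 mm outside the low wall and 190 mm from the fence face. Axes as the fence point's.
- amber_bottle: Brown screw-cap bottle, 250 g, 139 mm tall, centre of mass 36 mm up. Origin: centre of its underside; z from there to the cap. Body 52 mm in diameter up to 92 mm, then a shoulder narrowing to the red cap, 31 mm in diameter, free to grip from 128 to 139 mm. At the start it lies on its side on the bench, cap roughly to +y; it may roll.
- small_bottle_1: Small clear bottle with a dark cap, 80 g, 34 mm in diameter, 78 mm tall, standing in the tray behind the line. Origin: centre of its underside; z up.
- small_bottle_2: The same as small_bottle_1, the one near the +y end of the tray. The free gap between the bottles, or between small_bottle_1 and the -y side wall, whichever is larger, is always at least 65 mm wide.
- bath_corner (a point): Fixed: lower front right corner of the cream water bath on its scissor jack. The bath (with a pot on it to 390 mm above the bench) fills the space from this x on, from this y to 340 mm further left (+y), 140 mm and more above the bench: keep the arm and wrist in front of it. A hose hangs off the left end of the bench at y = 0.43 to 0.55 m.
- beaker: Bystander: small glass beaker, 57 mm wide, 66 mm tall, upright. Origin: centre of its underside.
- crucible: Bystander: white porcelain crucible, 45 mm wide, 34 mm tall, upright. Origin: centre of its underside.
- timer: Bystander: flat lab timer, 62 x 62 x 18 mm. Origin: centre of its underside.
Mind the look-alikes: they are no part of the job. What is shaped like the small_bottle_1 but green or pink is not meant.

How it is judged (in metres and radians):
On the way, in this order (a step that is already met when the one before it is completed fails the run):
1. the amber bottle stands upright on the bench, let go (angle between amber_bottle's own z axis and vertical below 0.08 rad and height (world z) of amber_bottle between -0.005 and 0.006 m and linear speed of amber_bottle below 0.03 m/s and contact force between the fingers and amber_bottle below 0.1 N), for 0.3 s.
2. the amber bottle stands upright in the flat tray with its centre behind the blue line, let go, and both small bottles still stand behind the line (angle between amber_bottle's own z axis and vertical below 0.08 rad and x of amber_bottle in the frame of fence between -0.14 and -0.05 m and y of amber_bottle in the frame of fence between -0.11 and 0.11 m and z of amber_bottle in the frame of fence between -0.005 and 0.005 m and value of joint tray below 0.03 rad and linear speed of amber_bottle below 0.03 m/s and contact force between the fingers and amber_bottle below 0.1 N and x of each of small_bottle_1, small_bottle_2 in the frame of fence below -0.04 m), for 0.3 s.
3. the tray is tilted and all three bottles have slid to the fence (value of joint tray above 0.1 rad and x of amber_bottle in the frame of fence between -0.036 and 0 m and x of small_bottle_1 in the frame of fence between -0.027 and 0 m and x of small_bottle_2 in the frame of fence between -0.027 and 0 m and z of amber_bottle in the frame of fence between -0.006 and 0.006 m and z of small_bottle_1 in the frame of fence between -0.006 and 0.006 m and z of small_bottle_2 in the frame of fence between -0.006 and 0.006 m and contact force between the fingers and amber_bottle below 0.1 N), for 0.2 s.
At the end, for the whole second after the job is handed in: The tray lies flat (under 0.02 rad) and released; all three bottles stand upright on its floor (within 0.08 rad), at rest, in one row with their sides at most 10 mm from the fence face (value of joint tray below 0.02 rad and x of amber_bottle in the frame of fence between -0.036 and 0 m and x of small_bottle_1 in the frame of fence between -0.027 and 0 m and x of small_bottle_2 in the frame of fence between -0.027 and 0 m and z of amber_bottle in the frame of fence between -0.006 and 0.006 m and z of small_bottle_1 in the frame of fence between -0.006 and 0.006 m and z of small_bottle_2 in the frame of fence between -0.006 and 0.006 m and angle between each of amber_bottle, small_bottle_1, small_bottle_2's own z axis and vertical below 0.08 rad and linear speed of each of amber_bottle, small_bottle_1, small_bottle_2 below 0.02 m/s and contact force between the fingers and amber_bottle below 0.1 N and contact force between the fingers and tray below 0.1 N); the robot touches nothing.
It fails at once if the robot touches a small bottle (contact force between any of the fingers, the arm and small_bottle_1 above 0.5 N or contact force between any of the fingers, the arm and small_bottle_2 above 0.5 N).
It fails at once if a bottle in the tray topples (angle between any of small_bottle_1, small_bottle_2's own z axis and vertical above 0.8 rad).
It fails at once if the tray is dropped instead of lowered gently (falls faster than 1.5 rad/s) (velocity of joint tray below -1.5 rad/s).
It fails at once if a bystander is moved more than 30 mm (distance of any of beaker, crucible, timer from where it was at the start of the episode above 0.03 m).
It also fails if it takes over 72 s, if anything falls off the work surface, if the arm or the gripper's body presses on something with over 40 N, if the wrist force passes 120 N, or if a joint passes its speed limit or range.

## Working session

There is one attempt and no reset: what is moved stays moved. The work goes in short steps, Python scripts to look and compute and a shell command to move; the robot and the scene stay as the last step left them, time stands still between calls to the robot, and variables do not carry over. Pictures are saved under pics/ and viewed, at most 10 in all, crops included, and the job is handed in when it is done.

```bash
ls; mkdir -p pics
python3 - <<'E'
from workcell import arm
import cv2
for n in("top","side"):
    p,d=arm.snapshot(n); cv2.imwrite(f"pics/{n}0.png",p[:,:,::-1])
    m=arm.camera_model(n); print(n,m)
    for t in("tray","fence","line","handle","amber_bottle","small_bottle_1","bath_corner","beaker","crucible","timer"):
        try: print(t,[( [round(v) for v in r["at"]],round(r["conf"],2)) for r in arm.recognise(t,n)])
        except Exception as e: print(t,e)
s=arm.observe(); print(s["clock"],s["tool_pos"],s["eef_rot"],s["contact_force"],arm.grip_point_offset)
E
```

```text
pics
top {'vertical_fov': 42.56352287215268, 'cx': 310.1489649148912, 'cy': 242.42568666511846, 'world_to_cam': array([[ 5.64146822e-02, -9.98407237e-01,  6.09824107e-04,
        -2.04208152e+01],
       [-9.76378975e-01, -5.52975588e-02, -2.08869044e-01,
         5.61481279e+02],
       [ 2.08570087e-01,  1.11878613e-02, -9.77943429e-01,
         1.48180607e+03],
       [ 0.00000000e+00,  0.00000000e+00,  0.00000000e+00,
         1.00000000e+00]])}
tray [([606, -242, 14], 0.75)]
fence [([606, -244, 16], 0.76)]
line [([604, -244, 20], 0.92)]
handle [([603, -246, 13], 0.61)]
amber_bottle [([456, 104, 44], 0.65)]
small_bottle_1 [([563, -309, 71], 0.74), ([364, -393, 60], 0.54), ([375, -280, 64], 0.54), ([552, -154, 72], 0.5)]
bath_corner it knows: amber_bottle, beaker, crucible, fence, handle, hinge, line, small_bottle, timer, tray
beaker [([374, -97, 21], 0.64)]
crucible [([463, 388, 22], 0.62)]
timer [([400, 382, 17], 0.97)]
side {'vertical_fov': 49.67505440102976, 'cx': 313.82060197780464, 'cy': 242.3244661518903, 'world_to_cam': array([[ 9.90135563e-01, -1.40076954e-01, -3.16459538
[... 403 characters left out ...]
 14], 0.9)]
amber_bottle [([462, 68, 42], 0.96), ([553, -172, 63], 0.5), ([458, 391, 25], 0.23)]
small_bottle_1 [([378, -298, 52], 0.62), ([366, -412, 56], 0.61), ([555, -171, 64], 0.59)]
bath_corner it knows: amber_bottle, beaker, crucible, fence, handle, hinge, line, small_bottle, timer, tray
beaker [([370, -107, 43], 0.97)]
crucible [([563, -230, 13], 0.71), ([458, 388, 26], 0.54)]
timer [([395, 368, 16], 0.74), ([464, 67, 42], 0.68)]
1.0 [ 217.12332238 -586.04291815  231.28406396] [[ 9.37706084e-01  3.47429560e-01  1.22838491e-05]
 [ 3.47429559e-01 -9.37706084e-01  4.61421227e-05]
 [ 2.75497774e-05 -3.89999769e-05 -9.99999999e-01]] [-0.40970011  0.05735219  0.41266966] 18.700000000000003
```

View pics/top0.png

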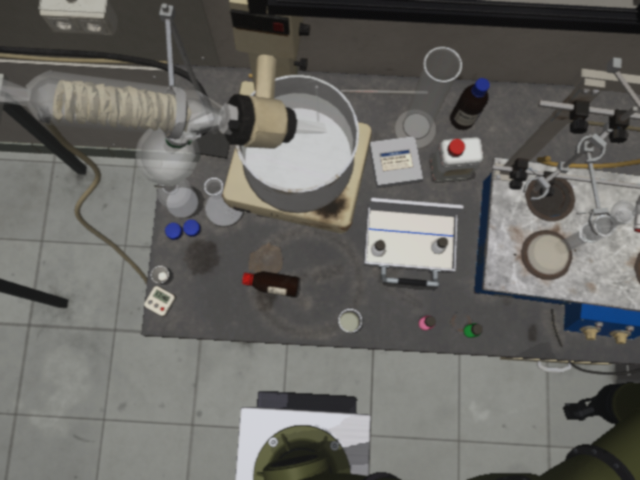

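View pics/side0.png

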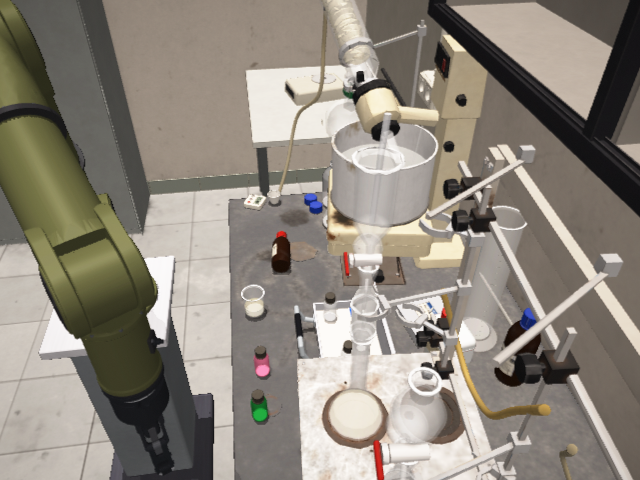

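The top view shows the amber bottle lying at (272,284) with its red cap at (248,280). The tray is at (410,240), with small bottles at (379,248), which is small_bottle_2, and (441,244), which is small_bottle_1. The handle is at (411,281). The look-alikes are pink (427,323), green (472,330) and the blue-capped brown bottle (470,104). The red-capped brown bottle and the two clear bottles in the tray fit the description. I'll confirm that in one enlarged crop and measure there.

```bash
cat > h.py <<'E'
import numpy as np, cv2
from workcell import arm
def f(m): return 240/np.tan(np.radians(m["vertical_fov"]/2))
def ray(m,u,v):
    R=m["world_to_cam"][:3,:3];t=m["world_to_cam"][:3,3]
    return -R.T@t, R.T@np.array([(u-m["cx"])/f(m),(v-m["cy"])/f(m),1.])
def atz(m,u,v,z):
    o,d=ray(m,u,v); return o+d*(z-o[2])/d[2]
def proj(m,p):
    c=m["world_to_cam"]@np.append(p,1.); return c[:2]/c[2]*f(m)+[m["cx"],m["cy"]]
def cloud(m,d):
    v,u=np.mgrid[:480,:640]; z=d
    c=np.stack([(u-m["cx"])/f(m)*z,(v-m["cy"])/f(m)*z,z],-1)
    R=m["world_to_cam"][:3,:3];t=m["world_to_cam"][:3,3]
    return (c-t)@R
E
python3 - <<'E'
from h import *
p,d=arm.snapshot("top"); m=arm.camera_model("top"); np.savez("top.npz",p=p,d=d)
cv2.imwrite("pics/crop0.png",cv2.resize(p[190:345,235:495,::-1],None,fx=3,fy=3,interpolation=cv2.INTER_CUBIC))
W=cloud(m,d)
for n,(u,v) in dict(capA=(248,280),base=(298,286),mid=(272,284),sb2=(379,248),sb1=(441,244),h=(411,281),bathcorner=(348,226)).items():
    print(n,W[v,u].round())
E
```

```text
capA [460. 160.  48.]
base [458.  37.   3.]
mid [452. 100.  56.]
sb2 [ 550. -158.   94.]
sb1 [ 569. -309.   93.]
h [ 473. -237.   94.]
bathcorner [570. -73. 219.]
```

View pics/crop0.png

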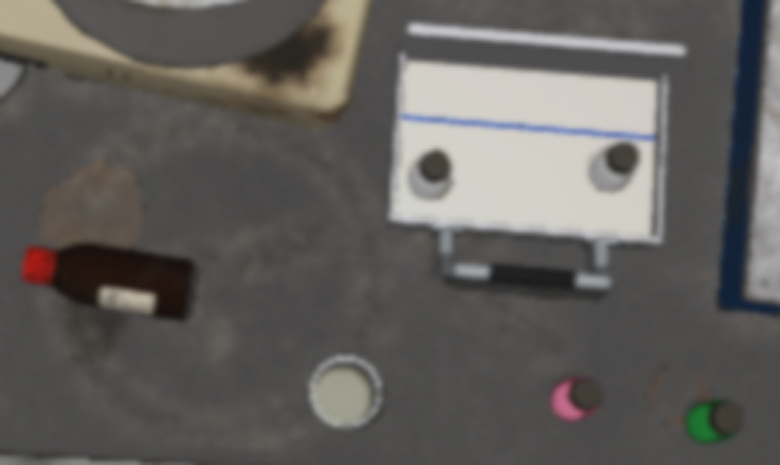

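The crop confirms them: red cap at crop (40,266), bottle base at (190,288), blue line from (403,117) to (656,138), small-bottle caps at (434,166) and (621,158), and handle sleeve centred at (533,277).

```bash
cat >> h.py <<'E'
def bottle(p,d,m):
    "lying bottle axis from brown/red blob in depth cloud"
    W=cloud(m,d); return W
E
python3 - <<'E'
from h import *
z=np.load("top.npz");p,d=z["p"],z["d"];m=arm.camera_model("top")
c=lambda x,y,h:atz(m,235+(x+.5)/3-.5,190+(y+.5)/3-.5,h)
cap=c(40,266,26);base=c(191,289,22);end=c(23,264,26)
print("cap",cap,"end",end,"base",base,"ang",np.degrees(np.arctan2(*(cap-base)[1::-1])),np.linalg.norm(cap-base))
L1,L2=c(403,117.5,16),c(656,137.5,16);print("line",L1,L2,(L1+L2)/2)
F1,F2=c(410,28,101),c(686,50,101);print("fence",F1,F2,(F1+F2)/2)
h=c(533,277,92);H1,H2=c(490,273,92),c(576,281,92);print("handle",h,(H1+H2)/2)
s2=c(434,166,94);s1=c(621,158,94)
for a,b in((L1,L2),(F1,F2),(H1,H2)): print("ang",np.degrees(np.arctan2(*(a-b)[:2])))
y=(L1-L2)/np.linalg.norm(L1-L2);x=np.array([y[1],-y[0],0]);l=(L1+L2)/2;fe=l+50*x
for n,q in dict(s1=s1,s2=s2,h=h).items():print(n,q,(q-fe)@x,(q-fe)@y)
t=fe-85*x+0*y;print("fence pt",fe,"x",x,"handle pred",fe-190*x)
# red and brown blobs cloud
W=cloud(m,d);P=p.astype(int);sub=np.zeros(d.shape,bool);sub[260:310,235:310]=1
red=sub&(P[...,0]>140)&(P[...,1]<60)
dark=sub&(W[...,2]>15)&(W[...,2]<70)
print("red n",red.sum(),np.median(W[red],0),"red px",np.argwhere(red).mean(0))
q=W[dark];print(len(q),q.min(0),q.max(0))
E
```

```text
cap [467.40790257 163.14155127  26.        ] end [468.29497351 177.56027045  26.        ] base [455.68206793  35.18939418  22.        ] ang 84.763906335116 128.55057254355867
line [ 615.45303318 -138.06301467   16.        ] [ 610.09765533 -355.92037302   16.        ] [ 612.77534426 -246.99169384   16.        ]
fence [ 670.86269983 -133.80893164  101.        ] [ 664.94241585 -360.74256512  101.        ] [ 667.90255784 -247.27574838  101.        ]
handle [ 471.17864089 -240.84565475   92.        ] [ 471.1792118  -240.83036408   92.        ]
ang 1.4081634333746318
ang 1.4944032664056723
ang 2.138288996779398
s1 [ 572.74300152 -309.97614563   94.        ] -88.47243430547253 -63.949209768769535
s2 [ 557.4719808  -158.08586261   94.        ] -107.47148825813136 87.51992272344286
h [ 471.17864089 -240.84565475   92.        ] -191.7049774990256 2.6644986278678897
fence pt [ 662.76024418 -248.22042455   16.        ] x [ 0.999698   -0.02457461  0.        ] handle pred [ 472.81762446 -243.55124786   16.        ]
red n 44 [467.37274124 166.74290714  42.04679686] red px [277.38636364 246.25      ]
1028 [429.41039055  34.48617771  17.15447592] [487.88916781 174.4119025   64.54353784]
```

```bash
python3 -m pendant '[{"spin":-9.2},{"spin":-9.2},{"spin":-9.2},{"spin":-9.2},{"spin":-9.2},{"spin":-9.2},{"spin":-9.2}]' 60 20; python3 -m pendant '[{"dx":35,"dy":35},{"dx":35,"dy":35},{"dx":35,"dy":35},{"dx":35,"dy":35},{"dx":35,"dy":35},{"dx":35,"dy":35},{"dx":40,"dy":20},{"dx":40,"dy":15},{"dx":45},{"dx":45},{"dx":45},{"dx":45}]'
```

```text
schema error: expected keys dx, dy, dz, spin
schema error: expected keys dx, dy, dz, spin
```

All keys are needed in every row.

```bash
python3 -m pendant '[{"dx":0,"dy":0,"dz":0,"spin":-9.2},{"dx":0,"dy":0,"dz":0,"spin":-9.2},{"dx":0,"dy":0,"dz":0,"spin":-9.2},{"dx":0,"dy":0,"dz":0,"spin":-9.2},{"dx":0,"dy":0,"dz":0,"spin":-9.2},{"dx":0,"dy":0,"dz":0,"spin":-9.2},{"dx":0,"dy":0,"dz":0,"spin":-9.2}]' 60 20; python3 -m pendant '[{"dx":35,"dy":30,"dz":0,"spin":0},{"dx":35,"dy":35,"dz":0,"spin":0},{"dx":35,"dy":35,"dz":0,"spin":0},{"dx":35,"dy":35,"dz":0,"spin":0},{"dx":35,"dy":35,"dz":0,"spin":0},{"dx":35,"dy":30,"dz":0,"spin":0},{"dx":40,"dy":0,"dz":0,"spin":0},{"dx":40,"dy":0,"dz":0,"spin":0},{"dx":45,"dy":0,"dz":0,"spin":0},{"dx":45,"dy":0,"dz":0,"spin":0},{"dx":45,"dy":0,"dz":0,"spin":0},{"dx":45,"dy":0,"dz":0,"spin":0}]'
```

```text
clock: 1.92
tool_pos: [217.0, -586.1, 231.3]
eef_rot: [[0.087, 0.996, -0.0], [0.996, -0.087, 0.0], [0.0, -0.0, -1.0]]
contact_force: [-0.0, 0.5, 0.5]
grip_width: 60.1
grip_force: 0.0
clock: 3.42
tool_pos: [459.5, -135.1, 231.5]
eef_rot: [[0.092, 0.996, 0.001], [0.996, -0.092, -0.0], [-0.0, 0.001, -1.0]]
contact_force: [0.9, -0.5, -0.4]
grip_width: 59.7
grip_force: 0.0
```

```bash
Z='"dz":0,"spin":0'; python3 -m pendant '[{"dx":43.4,"dy":-2.8,"dz":0,"spin":0},{"dx":43.4,"dy":-2.8,"dz":0,"spin":0},{"dx":43.4,"dy":-2.8,"dz":10,"spin":0},{"dx":43.4,"dy":-2.8,"dz":20,"spin":0},{"dx":43.4,"dy":-2.8,"dz":20,"spin":0},{"dx":43.4,"dy":-2.8,"dz":20,"spin":0},{"dx":43.4,"dy":-2.8,"dz":20,"spin":0},{"dx":0,"dy":0,"dz":30,"spin":0},{"dx":0,"dy":0,"dz":20,"spin":0},{"dx":0,"dy":0,"dz":0,"spin":0}]'
python3 - <<'E'
from h import *
p,d=arm.snapshot("wrist"); s=arm.observe(); m=arm.camera_model("wrist")
print(m["cx"],m["cy"],f(m)); cv2.imwrite("pics/w1.png",p[:,:,::-1])
P=p.astype(int); red=(P[...,0]>120)&(P[...,1]<60)&(P[...,2]<60); print(red.sum(),np.argwhere(red).mean(0))
def frays(m,u,v):
    x=(u-m["cx"])/f(m);y=(v-m["cy"])/f(m);r=np.hypot(x,y);c=np.array([np.sin(r)*x/r,np.sin(r)*y/r,np.cos(r)])
    R=m["world_to_cam"][:3,:3];return -R.T@m["world_to_cam"][:3,3],R.T@c
v,u=np.argwhere(red).mean(0);o,k=frays(m,u,v)
for z in(26,38):print(z,o+k*(z-o[2])/k[2])
print(s["tool_pos"])
E
```

```text
clock: 4.68
tool_pos: [467.1, 167.6, 90.3]
eef_rot: [[0.091, 0.996, -0.002], [0.996, -0.091, -0.001], [-0.001, -0.002, -1.0]]
contact_force: [0.2, -0.5, 0.4]
grip_width: 59.6
grip_force: 0.0
316.78196543084664 245.3785795875627 371.64829954431775
2544 [272.16863208 314.83097484]
26 [465.73651961 162.44783808  26.        ]
38 [466.27173147 167.44578314  38.        ]
[467.69902661 167.9181334   91.25982896]
```

View pics/w1.png

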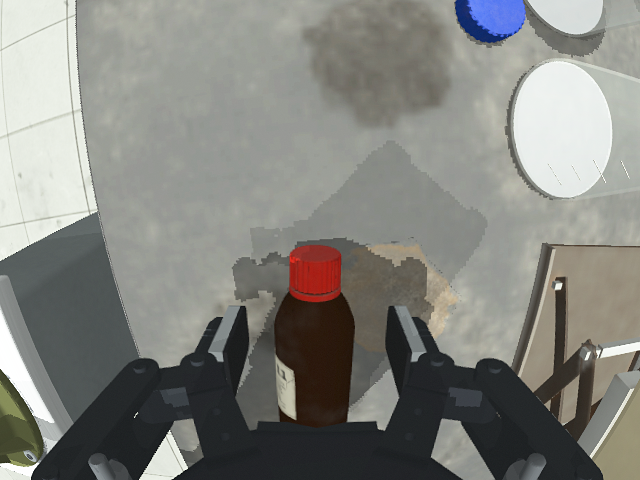

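The wrist view shows the red cap centred between the pads, around (316,272). Next I descend and close gently.

```bash
python3 -m pendant '[{"dx":0,"dy":-1,"dz":20,"spin":0},{"dx":0,"dy":0,"dz":20,"spin":0},{"dx":0,"dy":0,"dz":20,"spin":0},{"dx":0,"dy":0,"dz":12,"spin":0},{"dx":0,"dy":0,"dz":0,"spin":0}]'; python3 -m pendant '[{"dx":0,"dy":0,"dz":0,"spin":0},{"dx":0,"dy":0,"dz":0,"spin":0},{"dx":0,"dy":0,"dz":0,"spin":0},{"dx":0,"dy":0,"dz":0,"spin":0},{"dx":0,"dy":0,"dz":0,"spin":0},{"dx":0,"dy":0,"dz":0,"spin":0}]' 22 20
```

```text
clock: 5.35
tool_pos: [467.0, 167.9, 19.4]
eef_rot: [[0.092, 0.996, -0.0], [0.996, -0.092, -0.0], [-0.0, -0.0, -1.0]]
contact_force: [0.2, -0.8, 0.3]
grip_width: 59.9
grip_force: 0.0
clock: 6.1
tool_pos: [467.2, 168.5, 19.5]
eef_rot: [[0.092, 0.996, 0.001], [0.996, -0.092, 0.001], [0.001, 0.001, -1.0]]
contact_force: [0.2, 1.2, 4.5]
grip_width: 31.6
grip_force: 18.8
```

```bash
python3 -m pendant '[{"dx":-2.5,"dy":0,"dz":-11.4,"spin":0},{"dx":-4,"dy":0,"dz":-11.4,"spin":0},{"dx":-4.7,"dy":0,"dz":-10.8,"spin":0},{"dx":-5.7,"dy":0,"dz":-10.5,"spin":0},{"dx":-6.6,"dy":0,"dz":-9.9,"spin":0},{"dx":-7.4,"dy":0,"dz":-9.3,"spin":0},{"dx":-8.2,"dy":0,"dz":-8.5,"spin":0},{"dx":-8.8,"dy":0,"dz":-7.9,"spin":0},{"dx":-9.6,"dy":0,"dz":-7,"spin":0},{"dx":-10.1,"dy":0,"dz":-6.3,"spin":0},{"dx":-10.6,"dy":0,"dz":-5.3,"spin":0},{"dx":-11.1,"dy":0,"dz":-4.3,"spin":0}]'
python3 - <<'E'
from h import *
for n in("side",):
    p,d=arm.snapshot(n); cv2.imwrite(f"pics/{n}1.png",cv2.resize(p[150:330,200:420,::-1],None,fx=3,fy=3))
E
```

```text
clock: 7.6
tool_pos: [458.6, 78.3, 122.2]
eef_rot: [[0.092, 0.996, 0.0], [0.996, -0.092, 0.0], [0.0, 0.0, -1.0]]
contact_force: [0.4, -0.3, -2.6]
grip_width: 29.9
grip_force: 19.6
```

View pics/side1.png

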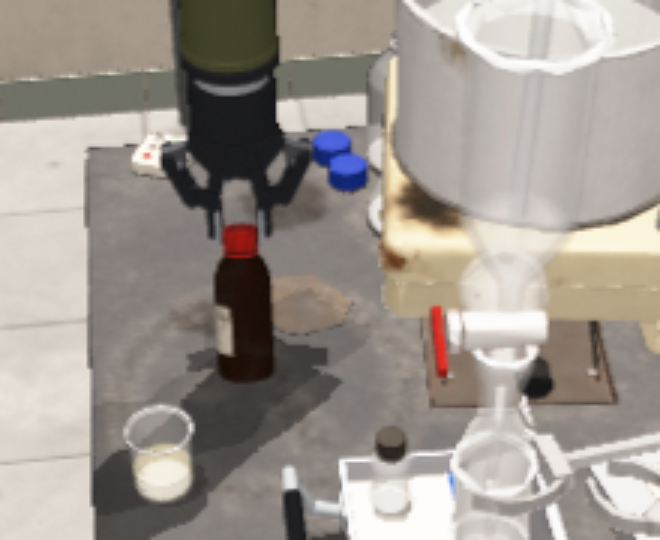

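The side crop shows the bottle hanging from the cap between the pads, with its base near crop (245,375). I'll measure its tilt from the depth.

```bash
cat > tilt.py <<'E'
from h import *
p,d=arm.snapshot("side");m=arm.camera_model("side");W=cloud(m,d);P=p.astype(int)
s=arm.observe();t=s["tool_pos"]
k=(np.hypot(W[...,0]-t[0],W[...,1]-t[1])<150)&(W[...,2]>2)&(P[...,0]<85)&(P[...,0]-P[...,2]>12)&(W[...,2]<150)
k[:, :200]=0
q=W[k];print(len(q),q.min(0).round(),q.max(0).round())
for z in range(0,150,10):
    b=q[(q[:,2]>=z)&(q[:,2]<z+10)]
    if len(b)>4: print(z,len(b),"x",np.percentile(b[:,0],[2,50,98]).round(),"y",np.percentile(b[:,1],[5,50,95]).round())
r=W[(P[...,0]>140)&(P[...,1]<60)&(P[...,2]<60)&(np.hypot(W[...,0]-t[0],W[...,1]-t[1])<60)]
print("red",len(r),r.min(0).round(),r.max(0).round()) if len(r) else 0
print(s["clock"],t.round(1),s["contact_force"].round(1))
E
python3 tilt.py
```

```text
656 [430. -12.   2.] [488. 115. 147.]
20 39 x [431. 456. 477.] y [-10.  -3.   8.]
30 70 x [431. 451. 478.] y [-10.  -1.  10.]
40 57 x [432. 458. 479.] y [-4.  2. 12.]
50 59 x [445. 462. 480.] y [ 2.  6. 24.]
60 50 x [446. 463. 481.] y [ 6. 11. 26.]
70 49 x [445. 461. 478.] y [10. 16. 24.]
80 60 x [432. 459. 479.] y [11. 21. 35.]
90 70 x [434. 457. 480.] y [19. 26. 38.]
100 83 x [435. 458. 481.] y [23. 32. 45.]
110 89 x [438. 456. 476.] y [31. 41. 53.]
120 25 x [446. 457. 471.] y [37. 47. 53.]
red 42 [449.  46. 121.] [468.  61. 147.]
7.7 [458.6  77.3 122.1] [ 0.5  0.2 -3.1]
```

```bash
python3 -m pendant '[{"dx":-7.3,"dy":0,"dz":-1.5,"spin":0},{"dx":-7.3,"dy":0,"dz":-1.2,"spin":0},{"dx":-7.3,"dy":0,"dz":-0.9,"spin":0},{"dx":-7.3,"dy":0,"dz":-0.6,"spin":0},{"dx":-7.3,"dy":0,"dz":-0.2,"spin":0},{"dx":-7.3,"dy":0,"dz":0.3,"spin":0},{"dx":-7.3,"dy":0,"dz":0.7,"spin":0},{"dx":-7.3,"dy":0,"dz":1,"spin":0},{"dx":0,"dy":0,"dz":0,"spin":0}]'; python3 tilt.py
```

```text
clock: 8.82
tool_pos: [453.1, 20.1, 124.1]
eef_rot: [[0.093, 0.996, -0.001], [0.996, -0.093, -0.0], [-0.0, -0.0, -1.0]]
contact_force: [0.2, 0.3, -2.4]
grip_width: 30.4
grip_force: 19.9
680 [425. -63.   2.] [485. 125. 147.]
20 50 x [427. 449. 472.] y [-58. -53. -43.]
30 73 x [427. 447. 473.] y [-58. -50. -39.]
40 53 x [428. 453. 473.] y [-54. -48. -35.]
50 55 x [441. 457. 475.] y [-50. -44. -30.]
60 53 x [440. 458. 476.] y [-46. -40. -23.]
70 50 x [440. 458. 477.] y [-42. -36. -17.]
80 65 x [429. 454. 474.] y [-37. -32. -19.]
90 70 x [428. 450. 474.] y [-32. -27. -14.]
100 88 x [428. 453. 475.] y [-28. -22.  -8.]
110 90 x [432. 449. 471.] y [-24. -14.   1.]
120 27 x [439. 452. 467.] y [-16. -10.  -1.]
red 50 [439. -11. 124.] [462.  10. 149.]
8.875 [453.2  20.7 124.2] [-0.6  0.7 -2. ]
```

```bash
python3 -m pendant '[{"dx":-5,"dy":0,"dz":1.5,"spin":0},{"dx":-6,"dy":0,"dz":1,"spin":0},{"dx":-6,"dy":0,"dz":0.5,"spin":0},{"dx":-6,"dy":0,"dz":0,"spin":0},{"dx":-6,"dy":0,"dz":0,"spin":0},{"dx":-6,"dy":0,"dz":0,"spin":0},{"dx":-6,"dy":0,"dz":0,"spin":0},{"dx":-5,"dy":0,"dz":0,"spin":0},{"dx":0,"dy":0,"dz":0,"spin":0}]'; python3 tilt.py
```

```text
clock: 10.0
tool_pos: [449.0, -25.4, 121.3]
eef_rot: [[0.093, 0.996, -0.0], [0.996, -0.093, -0.0], [-0.0, -0.0, -1.0]]
contact_force: [0.8, 0.8, -4.2]
grip_width: 30.5
grip_force: 19.8
709 [ 422. -106.    2.] [481.  51. 136.]
10 8 x [423. 461. 470.] y [-99. -95. -87.]
20 73 x [423. 445. 470.] y [-105.  -98.  -86.]
30 72 x [423. 445. 468.] y [-101.  -95.  -85.]
40 46 x [428. 452. 469.] y [-98. -93. -80.]
50 49 x [437. 452. 469.] y [-95. -88. -77.]
60 53 x [435. 453. 471.] y [-90. -85. -70.]
70 61 x [436. 451. 471.] y [-87. -81. -67.]
80 76 x [423. 449. 472.] y [-83. -75. -61.]
90 79 x [424. 447. 472.] y [-78. -71. -57.]
100 92 x [425. 446. 468.] y [-75. -66. -51.]
110 93 x [431. 447. 466.] y [-67. -58. -46.]
red 53 [438. -57. 124.] [458. -41. 146.]
10.05 [449.  -25.  121.3] [ 0.4 -0.2 -2.6]
```

```bash
python3 -m pendant '[{"dx":-3,"dy":0.5,"dz":1,"spin":0},{"dx":-4,"dy":0.5,"dz":1,"spin":0},{"dx":-4,"dy":0.5,"dz":1,"spin":0},{"dx":-4,"dy":0.5,"dz":1,"spin":0},{"dx":-4,"dy":0.5,"dz":0.5,"spin":0},{"dx":-4,"dy":0.5,"dz":0,"spin":0}]'; python3 tilt.py
```

```text
clock: 10.8
tool_pos: [452.2, -46.5, 119.6]
eef_rot: [[0.091, 0.996, 0.006], [0.996, -0.091, 0.0], [0.001, 0.005, -1.0]]
contact_force: [-5.1, 5.5, 34.9]
grip_width: 29.9
grip_force: 33.3
670 [ 422. -162.    8.] [547. -60. 138.]
10 45 x [426. 449. 469.] y [-112. -108.  -96.]
20 64 x [423. 443. 469.] y [-112. -106.  -96.]
30 50 x [427. 451. 470.] y [-110. -104.  -94.]
40 47 x [438. 455. 470.] y [-106. -102.  -94.]
50 48 x [439. 454. 470.] y [-106. -100.  -91.]
60 46 x [439. 455. 472.] y [-102.  -98.  -85.]
70 53 x [436. 452. 472.] y [-101.  -94.  -84.]
80 68 x [427. 451. 472.] y [-97. -91. -82.]
90 79 x [425. 447. 474.] y [-94. -88. -72.]
100 106 x [429. 451. 472.] y [-90. -82. -64.]
110 57 x [434. 448. 467.] y [-83. -77. -66.]
red 43 [438. -76. 120.] [461. -63. 143.]
10.85 [452.2 -47.2 119.6] [-5.1  3.6 33.4]
```

```bash
python3 -m pendant '[{"dx":-4,"dy":0.3,"dz":-0.5,"spin":0},{"dx":-5,"dy":0.4,"dz":0,"spin":0},{"dx":-5,"dy":0.4,"dz":0,"spin":0},{"dx":-5,"dy":0.4,"dz":0.3,"spin":0},{"dx":-5,"dy":0.4,"dz":0.5,"spin":0}]'; python3 tilt.py
```

```text
clock: 11.48
tool_pos: [451.2, -72.7, 119.1]
eef_rot: [[0.092, 0.996, 0.004], [0.996, -0.092, -0.003], [-0.002, 0.004, -1.0]]
contact_force: [-6.9, -0.6, 32.8]
grip_width: 30.3
grip_force: 34.6
629 [ 422. -173.    5.] [568. -80. 137.]
0 22 x [429. 448. 469.] y [-116. -111. -102.]
10 53 x [424. 444. 471.] y [-116. -112. -100.]
20 53 x [424. 451. 471.] y [-116. -110.  -98.]
30 37 x [439. 455. 471.] y [-117. -112. -100.]
40 39 x [437. 455. 472.] y [-116. -112.  -97.]
50 46 x [438. 453. 473.] y [-115. -111.  -96.]
60 36 x [438. 454. 470.] y [-113. -110. -104.]
70 62 x [426. 451. 537.] y [-116. -109.  -96.]
80 66 x [426. 452. 563.] y [-170. -109.  -96.]
90 81 x [426. 450. 505.] y [-113. -107.  -92.]
100 92 x [427. 448. 470.] y [-109. -101.  -87.]
110 38 x [433. 450. 467.] y [-104.  -98.  -88.]
red 25 [ 445. -103.  124.] [455. -95. 140.]
11.525 [450.9 -73.5 119. ] [-6.8 -1.  32.9]
```

```bash
python3 -m pendant '[{"dx":-1,"dy":0,"dz":-0.5,"spin":0},{"dx":0,"dy":0,"dz":-0.5,"spin":0},{"dx":0,"dy":0,"dz":-0.5,"spin":0}]';  python3 -m pendant '[{"dx":0,"dy":0,"dz":0,"spin":0},{"dx":0,"dy":0,"dz":0,"spin":0},{"dx":0,"dy":0,"dz":0,"spin":0},{"dx":0,"dy":0,"dz":0,"spin":0},{"dx":0,"dy":0,"dz":0,"spin":0},{"dx":0,"dy":0,"dz":0,"spin":0}]' 60 20; python3 tilt.py
```

```text
clock: 11.9
tool_pos: [450.0, -73.6, 119.3]
eef_rot: [[0.092, 0.996, 0.001], [0.996, -0.092, -0.002], [-0.001, 0.002, -1.0]]
contact_force: [-2.1, 0.6, 12.2]
grip_width: 30.1
grip_force: 29.2
clock: 12.65
tool_pos: [449.5, -73.1, 117.9]
eef_rot: [[0.092, 0.996, -0.0], [0.996, -0.092, 0.0], [0.0, -0.0, -1.0]]
contact_force: [0.8, 0.1, 0.1]
grip_width: 60.0
grip_force: 0.0
605 [ 422. -173.    2.] [565. -83. 116.]
0 27 x [425. 446. 471.] y [-115. -112.  -99.]
10 57 x [424. 448. 471.] y [-117. -112. -101.]
20 41 x [426. 449. 468.] y [-116. -112. -105.]
30 36 x [437. 452. 469.] y [-116. -113. -103.]
40 32 x [437. 452. 469.] y [-117. -113. -105.]
50 39 x [438. 453. 469.] y [-117. -113.  -99.]
60 43 x [435. 451. 470.] y [-116. -113. -100.]
70 62 x [423. 450. 557.] y [-165. -112.  -99.]
80 63 x [423. 449. 556.] y [-168. -112. -100.]
90 78 x [423. 447. 548.] y [-116. -110.  -95.]
100 92 x [424. 445. 467.] y [-112. -105.  -89.]
110 35 x [430. 444. 462.] y [-107. -102.  -89.]
red 28 [ 438. -109.  115.] [457. -77. 142.]
12.7 [449.5 -73.1 118. ] [ 0.3 -0.7  0.3]
```

```bash
cat >> h.py <<'E'
def frays(m,u,v):
    x=(u-m["cx"])/f(m);y=(v-m["cy"])/f(m);r=np.hypot(x,y);c=np.array([np.sin(r)*x/r,np.sin(r)*y/r,np.cos(r)])
    R=m["world_to_cam"][:3,:3];return -R.T@m["world_to_cam"][:3,3],R.T@c
E
cat > wr.py <<'E'
from h import *
s=arm.observe();m=arm.camera_model("wrist");p,d=arm.snapshot("wrist");cv2.imwrite("pics/w2.png",p[:,:,::-1])
P=p.astype(int);red=((P[...,0]>110)&(P[...,1]<70)&(P[...,2]<70)).astype(np.uint8)
n,l,st,c=cv2.connectedComponentsWithStats(red);i=1+np.argmax(st[1:,4]);print("blob",st[i],c[i])
v,u=np.nonzero(l==i)
o=None;pts=[]
for a,b in zip(u,v):
    o,k=frays(m,a,b);pts.append(o+k*(139-o[2])/k[2])
pts=np.array(pts);print("at z139 (top+side)",pts.min(0),pts.max(0),pts.mean(0))
print("tool",s["tool_pos"],"cam",o)
E
python3 -m pendant '[{"dx":0,"dy":0,"dz":-20,"spin":0},{"dx":0,"dy":0,"dz":-30,"spin":0},{"dx":0,"dy":0,"dz":-30,"spin":0},{"dx":0,"dy":0,"dz":-20,"spin":0},{"dx":0,"dy":0,"dz":0,"spin":0}]'; python3 wr.py
```

```text
clock: 13.32
tool_pos: [450.3, -73.2, 219.1]
eef_rot: [[0.092, 0.996, 0.003], [0.996, -0.092, -0.001], [-0.001, 0.003, -1.0]]
contact_force: [0.3, -0.1, -0.1]
grip_width: 60.0
grip_force: 0.0
blob [ 289  256   46   42 1435] [311.69756098 276.83344948]
at z139 (top+side) [ 430.59920651 -103.00984702  139.        ] [460.23084673 -73.43955325 139.        ] [445.60419114 -88.09096571 139.        ]
tool [450.30477021 -73.20279511 219.06313561] cam [457.11329662   7.78509666 361.2004889 ]
```

View pics/w2.png

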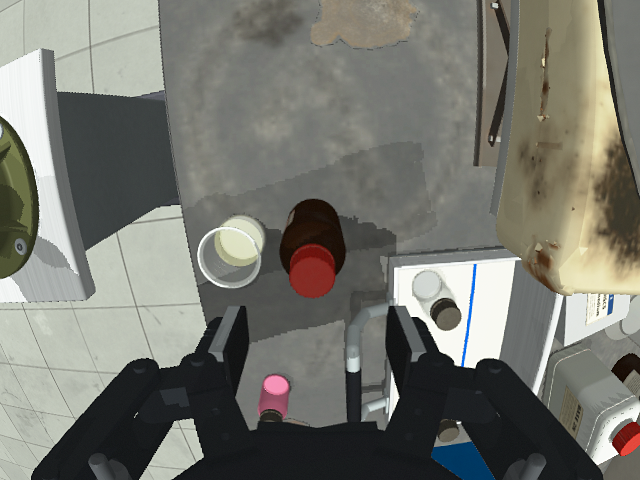

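The bottle stands upright on the bench with its cap at (312,270), which works out to about (446,-88). I'll take it again by the cap, centred this time.

```bash
python3 -m pendant '[{"dx":-8,"dy":-1.6,"dz":0,"spin":0},{"dx":-7,"dy":-1.6,"dz":0,"spin":0},{"dx":0,"dy":0,"dz":25,"spin":0},{"dx":0,"dy":0,"dz":25,"spin":0},{"dx":0,"dy":0,"dz":22,"spin":0},{"dx":0,"dy":0,"dz":15,"spin":0},{"dx":0,"dy":0,"dz":6,"spin":0},{"dx":0,"dy":0,"dz":0,"spin":0}]'; python3 -m pendant '[{"dx":0,"dy":0,"dz":0,"spin":0},{"dx":0,"dy":0,"dz":0,"spin":0},{"dx":0,"dy":0,"dz":0,"spin":0},{"dx":0,"dy":0,"dz":0,"spin":0},{"dx":0,"dy":0,"dz":0,"spin":0},{"dx":0,"dy":0,"dz":0,"spin":0}]' 20 50;  python3 -m pendant '[{"dx":0,"dy":0,"dz":-5,"spin":0},{"dx":0,"dy":0,"dz":-10,"spin":0},{"dx":0,"dy":0,"dz":0,"spin":0}]'; python3 tilt.py
```

```text
clock: 14.38
tool_pos: [445.0, -87.8, 124.9]
eef_rot: [[0.092, 0.996, -0.0], [0.996, -0.092, 0.0], [0.0, -0.0, -1.0]]
contact_force: [0.1, 0.4, 1.5]
grip_width: 59.9
grip_force: 0.0
clock: 15.12
tool_pos: [445.7, -87.9, 125.8]
eef_rot: [[0.092, 0.996, 0.002], [0.996, -0.092, -0.001], [-0.0, 0.002, -1.0]]
contact_force: [-0.6, 0.6, 6.0]
grip_width: 28.8
grip_force: 49.2
clock: 15.5
tool_pos: [445.4, -87.9, 140.8]
eef_rot: [[0.092, 0.996, 0.001], [0.996, -0.092, -0.0], [-0.0, 0.001, -1.0]]
contact_force: [0.4, 0.4, -2.2]
grip_width: 28.8
grip_force: 49.5
620 [ 421. -176.    2.] [568.  22. 149.]
10 7 x [435. 451. 471.] y [-114. -109.  -93.]
20 46 x [424. 449. 468.] y [-117. -111. -102.]
30 55 x [423. 442. 469.] y [-116. -111. -100.]
40 37 x [436. 452. 469.] y [-116. -113. -103.]
50 36 x [437. 452. 469.] y [-116. -113. -102.]
60 41 x [436. 453. 470.] y [-116. -111. -100.]
70 45 x [436. 454. 551.] y [-155. -113. -104.]
80 58 x [425. 451. 559.] y [-168. -112. -100.]
90 56 x [423. 447. 563.] y [-130. -112.  -99.]
100 69 x [422. 445. 469.] y [-116. -110.  -97.]
110 83 x [422. 446. 469.] y [-114. -108.  -90.]
120 84 x [427. 444. 465.] y [-111. -103.  -89.]
red 23 [ 440. -107.  139.] [ 450. -100.  155.]
15.55 [445.1 -87.9 140.4] [-0.6 -0.5 -2.2]
```

```bash
python3 -m pendant '[{"dx":0,"dy":0,"dz":-15,"spin":0},{"dx":0,"dy":0,"dz":-20,"spin":0},{"dx":0,"dy":0,"dz":-20,"spin":0},{"dx":0,"dy":0,"dz":-20,"spin":0},{"dx":0,"dy":0,"dz":-20,"spin":0},{"dx":0,"dy":0,"dz":-15,"spin":0}]'; python3 -m pendant '[{"dx":-5,"dy":6,"dz":0,"spin":0},{"dx":-9,"dy":10,"dz":0,"spin":0},{"dx":-12,"dy":13,"dz":0,"spin":0},{"dx":-14,"dy":16,"dz":0,"spin":0},{"dx":-15,"dy":17,"dz":0,"spin":0},{"dx":-15,"dy":17,"dz":0,"spin":0},{"dx":-15,"dy":17,"dz":0,"spin":0},{"dx":-14,"dy":16,"dz":0,"spin":0},{"dx":-13,"dy":15,"dz":0,"spin":0},{"dx":-11,"dy":13,"dz":0,"spin":0},{"dx":-6.7,"dy":7.9,"dz":0,"spin":0},{"dx":-3,"dy":3,"dz":0,"spin":0}]'
python3 - <<'E'
from h import *
s=arm.observe();print(s["tool_pos"])
p,d=arm.snapshot("top");m=arm.camera_model("top")
a=cv2.resize(p[190:345,335:495,::-1],None,fx=4,fy=4)
q,d=arm.snapshot("wrist");q=cv2.resize(q[...,::-1],None,fx=.75,fy=.75)
c=np.zeros((620,640,3),np.uint8);c=a[:240] if 0 else a
cv2.imwrite("pics/w3.png",q)
E
```

```text
clock: 16.3
tool_pos: [445.0, -87.6, 251.4]
eef_rot: [[0.092, 0.996, 0.001], [0.996, -0.092, -0.0], [-0.0, 0.001, -1.0]]
contact_force: [0.1, -0.6, -3.0]
grip_width: 28.8
grip_force: 49.7
clock: 17.8
tool_pos: [583.3, -234.5, 249.0]
eef_rot: [[0.093, 0.996, -0.001], [0.996, -0.093, 0.001], [0.001, -0.001, -1.0]]
contact_force: [-0.0, -0.0, -2.0]
grip_width: 28.6
grip_force: 49.6
[ 583.26763075 -234.48533471  249.02280836]
```

View pics/w3.png

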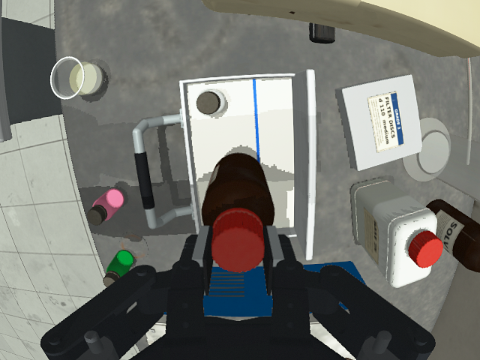

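The wrist view shows the held bottle over the gap, with small_bottle_2 at (208,102) clear of it and the line at (257,120) in front of it. Now I lower it.

```bash
python3 -m pendant '[{"dx":0,"dy":0,"dz":10,"spin":0},{"dx":0,"dy":0,"dz":18,"spin":0},{"dx":0,"dy":0,"dz":20,"spin":0},{"dx":0,"dy":0,"dz":20,"spin":0},{"dx":0,"dy":0,"dz":17,"spin":0},{"dx":0,"dy":0,"dz":11,"spin":0},{"dx":0,"dy":0,"dz":6,"spin":0},{"dx":0,"dy":0,"dz":2,"spin":0},{"dx":0,"dy":0,"dz":0,"spin":0}]'; python3 -m pendant '[{"dx":0,"dy":0,"dz":1,"spin":0},{"dx":0,"dy":0,"dz":1,"spin":0},{"dx":0,"dy":0,"dz":0,"spin":0}]'
```

```text
clock: 19.02
tool_pos: [583.3, -233.8, 146.3]
eef_rot: [[0.092, 0.996, 0.001], [0.996, -0.092, -0.0], [-0.0, 0.001, -1.0]]
contact_force: [-1.0, 0.4, -2.1]
grip_width: 28.9
grip_force: 49.6
clock: 19.4
tool_pos: [583.0, -233.8, 144.0]
eef_rot: [[0.092, 0.996, 0.0], [0.996, -0.092, 0.0], [0.0, 0.0, -1.0]]
contact_force: [-0.7, -0.2, -2.1]
grip_width: 28.7
grip_force: 49.6
```

```bash
python3 -m pendant '[{"dx":0,"dy":0,"dz":1,"spin":0},{"dx":0,"dy":0,"dz":0.7,"spin":0},{"dx":0,"dy":0,"dz":0.7,"spin":0},{"dx":0,"dy":0,"dz":0,"spin":0}]'
```

```text
clock: 19.9
tool_pos: [583.3, -233.8, 141.9]
eef_rot: [[0.092, 0.996, 0.001], [0.996, -0.092, -0.0], [-0.0, 0.001, -1.0]]
contact_force: [-0.8, 0.5, 1.7]
grip_width: 28.8
grip_force: 50.1
```

```bash
python3 -m pendant '[{"dx":0,"dy":0,"dz":0,"spin":0},{"dx":0,"dy":0,"dz":0,"spin":0},{"dx":0,"dy":0,"dz":0,"spin":0},{"dx":0,"dy":0,"dz":0,"spin":0},{"dx":0,"dy":0,"dz":0,"spin":0}]' 55 20; python3 -m pendant '[{"dx":0,"dy":0,"dz":-15,"spin":0},{"dx":0,"dy":0,"dz":-25,"spin":0},{"dx":0,"dy":0,"dz":-30,"spin":0},{"dx":0,"dy":0,"dz":-20,"spin":0},{"dx":0,"dy":0,"dz":0,"spin":0}]'
python3 - <<'E'
from h import *
m=arm.camera_model("wrist");p,d=arm.snapshot("wrist");cv2.imwrite("pics/w4.png",p[...,::-1])
E
```

```text
clock: 20.52
tool_pos: [583.0, -233.8, 141.6]
eef_rot: [[0.092, 0.996, 0.0], [0.996, -0.092, 0.0], [0.0, 0.0, -1.0]]
contact_force: [-0.4, 0.6, 0.3]
grip_width: 54.9
grip_force: 0.0
clock: 21.15
tool_pos: [584.1, -233.8, 234.1]
eef_rot: [[0.092, 0.996, 0.004], [0.996, -0.092, -0.001], [-0.001, 0.004, -1.0]]
contact_force: [0.5, 0.6, 0.1]
grip_width: 54.8
grip_force: 0.0
```

View pics/w4.png

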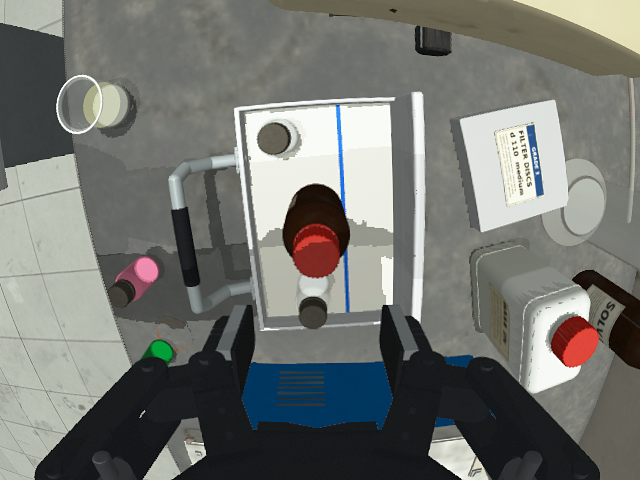

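All three bottles stand behind the line: amber cap (316,250), small caps (275,137) and (313,312). The handle sleeve is centred at about (187,245).

Run:
```python
from h import *
m=arm.camera_model("wrist")
def w(u,v,z):
    o,k=frays(m,u,v);return (o+k*(z-o[2])/k[2]).round(1)
print("handle",w(187,245,90),"ends",w(180.5,207.5,90),w(192,282,90))
print("line",w(338,105,16),w(347.5,311,16)); print("capA",w(316,250,155),"s2",w(275,137,94),"s1",w(313,312,94))
```

```text
handle [ 473.3 -237.8   90. ] ends [ 473.9 -205.3   90. ] [ 470.6 -271.8   90. ]
line [ 612.8 -135.7   16. ] [ 606.5 -352.    16. ]
capA [ 583.2 -229.5  155. ] s2 [ 559.  -158.9   94. ] s1 [ 573.4 -306.7   94. ]
```

```bash
python3 -m pendant '[{"dx":0,"dy":0,"dz":0,"spin":-3.9},{"dx":-2.4,"dy":-26,"dz":0,"spin":0},{"dx":-2.5,"dy":-35,"dz":0,"spin":0},{"dx":-2.5,"dy":-31,"dz":0,"spin":0},{"dx":-2.5,"dy":-19.4,"dz":0,"spin":0},{"dx":0,"dy":0,"dz":30,"spin":0},{"dx":0,"dy":0,"dz":35,"spin":0},{"dx":0,"dy":0,"dz":35,"spin":0},{"dx":0,"dy":0,"dz":30,"spin":0},{"dx":0,"dy":0,"dz":20,"spin":0},{"dx":0,"dy":0,"dz":13,"spin":0},{"dx":0,"dy":0,"dz":0,"spin":0}]' 55; python3 -m pendant '[{"dx":0,"dy":0,"dz":0,"spin":0},{"dx":0,"dy":0,"dz":0,"spin":0},{"dx":0,"dy":0,"dz":0,"spin":0},{"dx":0,"dy":0,"dz":0,"spin":0},{"dx":0,"dy":0,"dz":0,"spin":0},{"dx":0,"dy":0,"dz":0,"spin":0},{"dx":0,"dy":0,"dz":0,"spin":0}]' 5 30
```

```text
clock: 22.7
tool_pos: [470.7, -240.7, 67.7]
eef_rot: [[0.024, 1.0, -0.002], [1.0, -0.024, 0.001], [0.001, -0.002, -1.0]]
contact_force: [-0.5, -0.5, 0.2]
grip_width: 55.1
grip_force: 0.0
clock: 23.58
tool_pos: [470.8, -241.2, 69.4]
eef_rot: [[0.024, 1.0, -0.001], [1.0, -0.024, -0.001], [-0.001, -0.001, -1.0]]
contact_force: [-3.5, -0.3, 4.8]
grip_width: 14.1
grip_force: 29.3
```

```bash
cat > st.py <<'E'
from h import *
import sys
s=arm.observe();z=s["tool_pos"];print(s["clock"],z.round(1),s["contact_force"].round(1))
for n in sys.argv[1:]:
    p,d=arm.snapshot(n)
    for t in("small_bottle_1","amber_bottle"):print(n,t,[([round(v) for v in r["at"]],round(r["conf"],2)) for r in arm.recognise(t,n)])
    if n=="top": cv2.imwrite("pics/top_t.png",cv2.resize(p[190:310,345:485,::-1],None,fx=5,fy=5))
E
python3 -m pendant '[{"dx":0,"dy":1.3,"dz":-3.2,"spin":0},{"dx":0,"dy":1.3,"dz":-3.2,"spin":0},{"dx":0,"dy":1.4,"dz":-3.2,"spin":0},{"dx":0,"dy":1.5,"dz":-3.2,"spin":0},{"dx":0,"dy":1.5,"dz":-3.2,"spin":0},{"dx":0,"dy":1.5,"dz":-3.1,"spin":0},{"dx":0,"dy":1.6,"dz":-3.1,"spin":0},{"dx":0,"dy":1.6,"dz":-3.1,"spin":0},{"dx":0,"dy":1.7,"dz":-3,"spin":0}]'; python3 st.py top
```

```text
clock: 24.7
tool_pos: [483.1, -241.5, 96.7]
eef_rot: [[0.024, 1.0, -0.003], [1.0, -0.024, -0.0], [-0.0, -0.003, -1.0]]
contact_force: [-6.1, -0.7, -2.4]
grip_width: 13.9
grip_force: 29.2
24.7 [ 483.1 -241.5   96.7] [-6.1 -0.7 -2.4]
top small_bottle_1 [([554, -152, 86], 0.74), ([382, -281, 63], 0.55)]
top amber_bottle [([587, -219, 121], 0.71)]
```

```bash
python3 -m pendant '[{"dx":0,"dy":1.3,"dz":-2.2,"spin":0},{"dx":0,"dy":1.3,"dz":-2.2,"spin":0},{"dx":0,"dy":1.4,"dz":-2.2,"spin":0},{"dx":0,"dy":1.4,"dz":-2.2,"spin":0},{"dx":0,"dy":1.4,"dz":-2.2,"spin":0},{"dx":0,"dy":1.4,"dz":-2.2,"spin":0},{"dx":0,"dy":1.4,"dz":-2.2,"spin":0},{"dx":0,"dy":1.5,"dz":-2.2,"spin":0},{"dx":0,"dy":0,"dz":0,"spin":0},{"dx":0,"dy":0,"dz":0,"spin":0}]'; python3 st.py top wrist
```

```text
clock: 26.1
tool_pos: [493.7, -241.8, 114.5]
eef_rot: [[0.025, 1.0, -0.004], [1.0, -0.025, -0.0], [-0.0, -0.004, -1.0]]
contact_force: [-8.0, -0.5, 1.8]
grip_width: 14.1
grip_force: 29.6
26.1 [ 493.7 -241.8  114.5] [-8.  -0.5  1.8]
top small_bottle_1 [([648, -161, 73], 0.67), ([652, -312, 91], 0.66), ([378, -281, 66], 0.5)]
top amber_bottle [([643, -230, 116], 0.98)]
wrist small_bottle_1 [([389, -278, 54], 0.83), ([646, -306, 67], 0.74), ([648, -163, 76], 0.56), ([381, -390, 22], 0.41)]
wrist amber_bottle [([636, -230, 98], 0.66)]
```

View pics/top_t.png

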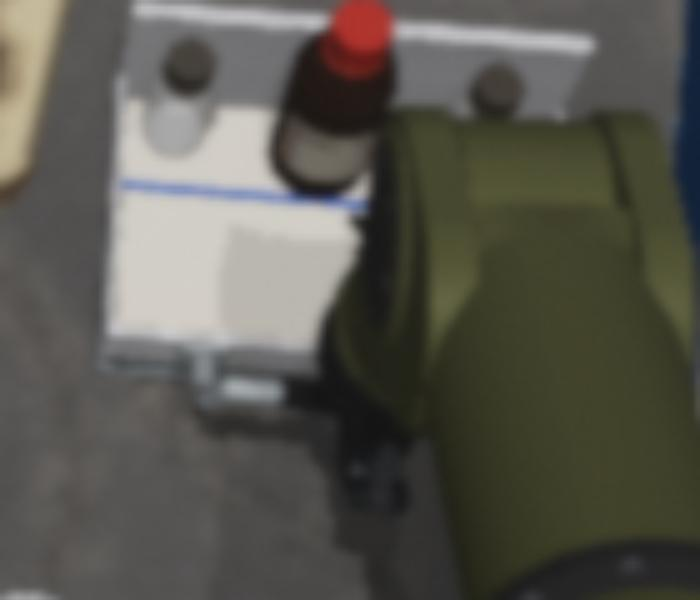

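All three bottles are against the fence: amber (330,130), small bottles (180,110) and (497,90). I'll nudge the tray a little higher and hold, then lower it slowly.

```bash
python3 -m pendant '[{"dx":0,"dy":1.5,"dz":-2.2,"spin":0},{"dx":0,"dy":1.5,"dz":-2.2,"spin":0},{"dx":0,"dy":0,"dz":0,"spin":0},{"dx":0,"dy":0,"dz":0,"spin":0},{"dx":0,"dy":0,"dz":0,"spin":0},{"dx":0,"dy":0,"dz":0,"spin":0}]'; python3 -m pendant '[{"dx":0,"dy":-1.5,"dz":2.2,"spin":0},{"dx":0,"dy":-1.5,"dz":2.2,"spin":0},{"dx":0,"dy":-1.5,"dz":2.2,"spin":0},{"dx":0,"dy":-1.4,"dz":2.2,"spin":0},{"dx":0,"dy":-1.4,"dz":2.2,"spin":0},{"dx":0,"dy":-1.4,"dz":2.2,"spin":0},{"dx":0,"dy":-1.4,"dz":2.2,"spin":0},{"dx":0,"dy":-1.4,"dz":2.2,"spin":0},{"dx":0,"dy":-1.3,"dz":2.2,"spin":0},{"dx":0,"dy":-1.3,"dz":2.2,"spin":0}]'; python3 -m pendant '[{"dx":0,"dy":-1.4,"dz":2.5,"spin":0},{"dx":0,"dy":-1.3,"dz":2.5,"spin":0},{"dx":0,"dy":-1.3,"dz":2.6,"spin":0},{"dx":0,"dy":-1.2,"dz":2.6,"spin":0},{"dx":0,"dy":-1.2,"dz":2.6,"spin":0},{"dx":0,"dy":-1.2,"dz":2.6,"spin":0},{"dx":0,"dy":-1.2,"dz":2.6,"spin":0},{"dx":0,"dy":-1.1,"dz":2.5,"spin":0},{"dx":0,"dy":-1.1,"dz":2.5,"spin":0},{"dx":0,"dy":-0.9,"dz":2,"spin":0},{"dx":0,"dy":-0.7,"dz":1.5,"spin":0},{"dx":0,"dy":0,"dz":0,"spin":0}]'
```

```text
clock: 27.15
tool_pos: [496.7, -241.9, 118.9]
eef_rot: [[0.024, 1.0, -0.004], [1.0, -0.024, -0.0], [-0.0, -0.004, -1.0]]
contact_force: [-9.5, -0.0, 2.4]
grip_width: 14.1
grip_force: 29.6
clock: 28.4
tool_pos: [483.2, -241.6, 97.1]
eef_rot: [[0.024, 1.0, -0.003], [1.0, -0.024, -0.001], [-0.001, -0.003, -1.0]]
contact_force: [-8.3, -0.9, 3.9]
grip_width: 14.0
grip_force: 30.0
clock: 29.9
tool_pos: [471.2, -241.2, 70.5]
eef_rot: [[0.024, 1.0, -0.002], [1.0, -0.024, -0.0], [-0.0, -0.002, -1.0]]
contact_force: [-6.6, -1.4, 1.4]
grip_width: 13.7
grip_force: 30.3
```

```bash
python3 -m pendant '[{"dx":0,"dy":-0.3,"dz":0.6,"spin":0},{"dx":0,"dy":0,"dz":0.6,"spin":0},{"dx":0,"dy":0,"dz":0.5,"spin":0},{"dx":0,"dy":0,"dz":0,"spin":0}]'; python3 -m pendant '[{"dx":0,"dy":0,"dz":0,"spin":0},{"dx":0,"dy":0,"dz":0,"spin":0},{"dx":0,"dy":0,"dz":0,"spin":0},{"dx":0,"dy":0,"dz":0,"spin":0},{"dx":0,"dy":0,"dz":0,"spin":0},{"dx":0,"dy":0,"dz":0,"spin":0}]' 55 20; python3 -m pendant '[{"dx":0,"dy":0,"dz":-10,"spin":0},{"dx":0,"dy":0,"dz":-25,"spin":0},{"dx":0,"dy":0,"dz":-30,"spin":0},{"dx":0,"dy":0,"dz":-35,"spin":0},{"dx":0,"dy":-15,"dz":-35,"spin":0},{"dx":20,"dy":-20,"dz":-20,"spin":0},{"dx":40,"dy":-20,"dz":0,"spin":0},{"dx":50,"dy":-10,"dz":0,"spin":0},{"dx":50,"dy":0,"dz":0,"spin":0},{"dx":50,"dy":0,"dz":0,"spin":0},{"dx":30,"dy":0,"dz":0,"spin":0},{"dx":0,"dy":0,"dz":0,"spin":0}]'; python3 st.py top
```

```text
clock: 30.4
tool_pos: [470.9, -241.2, 69.6]
eef_rot: [[0.024, 1.0, -0.002], [1.0, -0.024, -0.001], [-0.001, -0.002, -1.0]]
contact_force: [-8.6, 0.5, 9.3]
grip_width: 14.0
grip_force: 31.1
clock: 31.15
tool_pos: [472.0, -241.0, 68.7]
eef_rot: [[0.024, 1.0, 0.0], [1.0, -0.024, 0.0], [0.0, 0.0, -1.0]]
contact_force: [-0.3, 0.8, -0.3]
grip_width: 54.7
grip_force: 0.0
clock: 32.65
tool_pos: [412.7, 2.9, 224.6]
eef_rot: [[0.019, 1.0, 0.001], [1.0, -0.019, 0.0], [0.0, 0.001, -1.0]]
contact_force: [-0.3, -0.8, 0.0]
grip_width: 55.0
grip_force: 0.0
32.65 [412.7   2.9 224.6] [-0.3 -0.8  0. ]
top small_bottle_1 [([634, -310, 72], 0.72), ([634, -159, 72], 0.68), ([377, -281, 63], 0.67)]
top amber_bottle [([622, -224, 112], 0.72)]
```

View pics/top_t.png

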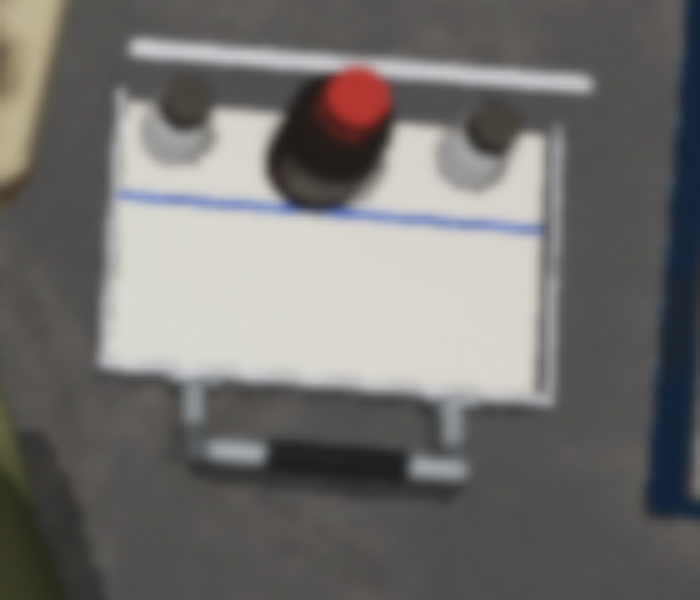

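The tray lies flat with all three bottles upright: amber cap (358,97), small caps (186,102) and (494,127). I'll check their distances to the fence before handing in.

Run:
```python
from h import *
m=arm.camera_model("top");c=lambda x,y,h:atz(m,345+(x+.5)/5-.5,190+(y+.5)/5-.5,h)
x=np.array([.9997,-.0246,0]);fe=np.array([662.8,-248.2,16])
for q in((358,97,155),(186,102,94),(494,127,94)):
    P=c(*q);print(P.round(1),((P-fe)@x).round(1))
for q in((330,212,16),):print("line",c(*q))
```

```text
[ 636.4 -236.1  155. ] -26.7
[ 646.2 -161.3   94. ] -18.8
[ 642.  -313.4   94. ] -19.2
line [ 613.13144849 -245.64222946   16.        ]
```

```bash
python3 -c "
from workcell import arm
print(arm.sign_off())"
```

```text
the job is handed in; nothing more can be done
None
```

I handed the job in with the tray flat and released and all three bottles upright in one row, their sides within about 2 mm of the fence face by my last measurement; the hand-in returned no verdict.

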